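# Line up the hand stamps by height on the office stamp tray

### The arm

A 6-joint arm with a two-finger parallel gripper is mounted at the origin on the work surface. World frame = base frame: x ahead of the robot, y to its left, z up, the work surface at z = 0. Lengths are in m, angles in degrees, forces in N, time in s.
With the tool pointing down it reaches from about 0.375 to 0.9 m from the base axis. Payload 3.1 kg.
Tool frame: the origin (TCP) lies midway between the tips of the shut fingers; the grasp point (between the pads) lies 19 mm behind it; z points along the fingers, y is the line along which they close (so a half turn about z gives the same grasp; the last joint's range is limited). The gripper opens to 87 mm and grips with 3 to 60 N. Pads are 19 mm wide; open, the fingers measure 117 mm over their backs; the gripper's body (75 mm by 190 mm) begins 51 mm behind the grasp point.
Start: joints at [58.356, 30.224, 82.088, -0, 67.689, -10.227], TCP at [0.228, 0.582, 0.223] pointing down, gripper open.
Joint ranges: [-176.69, 176.69], [-43.24, 126.21], [12.49, 139.97], [-82, 262], [0, 151.66], [-163.58, 163.58]. Speed limits (degrees/s): [159.86, 159.86, 180, 180, 180, 180].

### API

Orientations are given as a 3x3 rotation matrix whose columns are the frame's x, y, z axes.
In Python, from rig import read_state, capture, camera_info, hand_in gives the robot as it stands.
- The arm moves only by the tool drive_tool, never from a script. Its argument "motion" is a list of rows, each a list of 2 entries, a list of its own where there are three numbers: the shift along the tool's x, y, z in mm, then the turn, a rotation vector about the tool's x, y, z in rad. A call has 1 to 5 rows; each row shifts and turns the commanded pose from where the row before left it, along the tool's axes as they then stand; what a row does not reach is not made up. A row lasts 1/10 s, in which the tool goes at most 50 mm and 8.59 degrees, less where a joint would pass 70% of its speed; a pose out of reach is approached as far as the arm can. A call is refused whole if a number of a shift passes 50 or a number of a turn 0.15, either way. A call with a gripper value outside its range is refused whole. "gripper" is the opening, from 0 (shut) to 1 (fully open), set as the call begins (left out, the last holds). The fingers move at their own pace and stop on an object; the grip force is fixed at half the most. Time passes only in rows, so rows that do not move let the fingers close. It gives the time, the measured TCP pose, the force, the opening and the grip force at its end, in the units of the state.
- read_state(): the state, without advancing time (a new reading comes with each control period).
- capture(name): name is "scene" or "top" or "wrist"; returns the picture (480x640x3 uint8, red, green, blue); there is no depth.
- camera_info(name): a dict with "fovy" (degrees; the focal length in pixels is half the picture's height over the tangent of half this angle, whatever the lens; pixels are square), "cx", "cy" (the principal point, pixels), "xyz" and "orientation" of the camera in the world; the wrist camera has in their place "T_tool_cam" (4x4, takes a point from camera to tool coordinates, whose origin is the TCP and whose axes are the flange's). Camera axes: x right, y down, z forward; pixel columns grow to the right and rows downward; lengths in m; the calibration is good to about 2 mm. A picture is of the moment at which its call begins: read the wrist's pose just before it. camera_info takes no time and is no camera call.
- hand_in(): hands the job in; it is judged then, once.
The state is a dict: "time_s": time; "joint_positions": joint angles; "qvel": joint speeds; "tau": joint torques, N m; "position": TCP position; "tcp_rot": TCP orientation; "force": force on the tool from outside, world axes, zero at the start; "moment": the same for the moment, N m; "opening": opening from 0.0 (shut) to 1.0 (fully open); "grasp_force": force on a finger pad.
Only numpy, scipy, OpenCV 4.12 (cv2) and the standard library are available. Lean on these libraries where they do the work, as an engineer would, in place of code of your own. Each camera call takes 0.05 s, during which the arm holds its last target. There are 200 camera calls.

### The job

Stand the four hand stamps on the wooden tray in order of height, each upright in the middle of its own round cork disc, with the shortest next to the open ink pad and the tallest next to the ink bottle. Do not knock any stamp over, and leave the ink pad and the bottle where they are.

Things in the scene. Friction and masses are not known exactly. Their poses are not given: they have to be found in the camera images.
- stamp_1_center (a point): Hand stamp, shortest and smallest of four: round brown wooden handle on a flat pale plate with rubber underside. 64 mm tall; plate 30 x 24 mm (x, y), 10 thick; handle 20 mm across, straight from 26 to 58 mm above the underside, waisted below. Point on the handle's axis half-way up (32 mm above the underside), z up. Starts standing on the desk; under 0.13 kg; grip the handle from above, any yaw.
- stamp_2_center (a point): Hand stamp, second shortest of four: round brown wooden handle on a flat pale plate with rubber underside. 80 mm tall; plate 38 x 30 mm (x, y), 10 thick; handle 23 mm across, straight from 32 to 74 mm above the underside, waisted below. Point on the handle's axis half-way up (40 mm above the underside), z up. Starts standing on the desk; under 0.13 kg; grip the handle from above, any yaw.
- stamp_3_center (a point): Hand stamp, second tallest of four: round brown wooden handle on a flat pale plate with rubber underside. 96 mm tall; plate 46 x 36 mm (x, y), 10 thick; handle 26 mm across, straight from 38 to 90 mm above the underside, waisted below. Point on the handle's axis half-way up (48 mm above the underside), z up. Starts standing on the desk; under 0.13 kg; grip the handle from above, any yaw.
- stamp_4_center (a point): Hand stamp, tallest and largest of four: round brown wooden handle on a flat pale plate with rubber underside. 112 mm tall; plate 54 x 42 mm (x, y), 10 thick; handle 29 mm across, straight from 45 to 106 mm above the underside, waisted below. Point on the handle's axis half-way up (56 mm above the underside), z up. Starts standing on the desk; under 0.13 kg; grip the handle from above, any yaw.
- mark_a: One of four alike round cork discs, 72 mm across, 3 thick, fixed in a straight row, 85 mm between centres, on a dark wooden tray (fixed board 480 x 100 mm, 8 thick, on the desk, long side along the row). Origin: centre of the disc's underside, 8 mm above the desk; top 11 mm above the desk. The names are dealt at random along the row: go by position.
- mark_b: One of four alike round cork discs, 72 mm across, 3 thick, fixed in a straight row, 85 mm between centres, on a dark wooden tray (fixed board 480 x 100 mm, 8 thick, on the desk, long side along the row). Origin: centre of the disc's underside, 8 mm above the desk; top 11 mm above the desk. The names are dealt at random along the row: go by position.
- mark_c: One of four alike round cork discs, 72 mm across, 3 thick, fixed in a straight row, 85 mm between centres, on a dark wooden tray (fixed board 480 x 100 mm, 8 thick, on the desk, long side along the row). Origin: centre of the disc's underside, 8 mm above the desk; top 11 mm above the desk. The names are dealt at random along the row: go by position.
- mark_d: One of four alike round cork discs, 72 mm across, 3 thick, fixed in a straight row, 85 mm between centres, on a dark wooden tray (fixed board 480 x 100 mm, 8 thick, on the desk, long side along the row). Origin: centre of the disc's underside, 8 mm above the desk; top 11 mm above the desk. The names are dealt at random along the row: go by position.
- ink_pad: Open ink pad: flat black case 76 x 58 mm, 12 tall, dark blue felt, lid hinged back on the side away from the robot, rising to 45 mm. On one end of the tray (either), in line with the row, 77.5 mm from the end disc's centre. Origin: centre of the case's underside. Loose, 0.2 kg.
- ink_bottle: Grey ink bottle, black cap, 38 mm across, 70 tall, on the tray's other end, 77.5 mm from that end disc's centre. Origin: centre of its underside. Loose. Clear of the work and below 0.15 m stand a mug (far left), a stapler and tape roll (far right) and paper piles.

How it is judged:
By the outcome, as a careful person would: the job done as asked, in the order asked, and still so for the second after the job is handed in, with the robot touching nothing.
It also fails if it takes over 96 s, if anything falls off the work surface, if the arm or the gripper's body presses on something with over 40 N, if the wrist force passes 120 N, or if a joint passes its speed limit or range.

## Working session

There is one attempt and no reset: what is moved stays moved. The work goes in short steps, Python scripts to look and compute and a tool call to move; the robot and the scene stay as the last step left them, time stands still between calls to the robot, and variables do not carry over. Pictures are saved under pics/ and viewed, at most 14 in all, crops included, and the job is handed in when it is done.

Besides the shell and the picture viewer there is one more tool, called in YAML: its name, and indented under it one key for each argument. drive_tool: Moves the arm, as the interface text tells. Its arguments: {"type":"object","properties":{"motion":{"type":"array","items":{"type":"array"}},"gripper":{"type":"number"}},"required":["motion"]}

```bash
mkdir -p pics
python3 - <<'E'
from rig import *
import cv2
for n in("top","scene"):
    cv2.imwrite(f"pics/{n}0.png",capture(n)[:,:,::-1]); print(n,camera_info(n))
print(camera_info("wrist")); print(read_state())
E
```

```text
top {'fovy': 49.63915812513307, 'cx': 319.26611309812836, 'cy': 229.7397503076388, 'xyz': array([ 0.45911191, -0.007847  ,  1.03245068]), 'orientation': array([[ 6.54332870e-04, -9.95029725e-01,  9.95761976e-02],
       [-9.99751778e-01,  1.56664482e-03,  2.22244740e-02],
       [-2.22700128e-02, -9.95660228e-02, -9.94781712e-01]])}
scene {'fovy': 43.388298317268955, 'cx': 325.7246527091729, 'cy': 235.83672818474054, 'xyz': array([1.17475249, 0.05285072, 0.82999683]), 'orientation': array([[-0.11086371,  0.77870614, -0.61751598],
       [ 0.99371805,  0.09641266, -0.05682465],
       [ 0.01528665, -0.61993657, -0.78450301]])}
{'fovy': 58.82588264771518, 'cx': 318.5041014319997, 'cy': 234.35672766441482, 'T_tool_cam': array([[-1.03529506e-03, -9.60652444e-01, -2.77751346e-01,
         7.57217836e-02],
       [ 9.99999452e-01, -1.03848525e-03, -1.35628844e-04,
         2.05592142e-05],
       [-1.58148497e-04, -2.77751334e-01,  9.60652992e-01,
        -1.61967666e-01],
       [ 0.00000000e+00,  0.00000000e+00,  0.00000000e+00,
         1.00000000e+00]])}
{'time_s': 0.1, 'joint_positions': array([ 5.83546748e+01,  3.02737859e+01,  8.21481634e+01, -1.72966026e-03,
        6.76884101e+01, -1.02283189e+01]), 'qvel': array([ 0.00379024, -0.13282914, -0.21313547, -0.03605091,  0.02002125,
        0.05014548]), 'tau': array([-4.39518544e-04, -4.40986097e+01, -1.77151966e+01,  6.33848109e-02,
        5.33445622e-02, -4.15309319e-05]), 'position': array([0.22786689, 0.58128617, 0.2216728 ]), 'tcp_rot': array([[-9.30951513e-01,  3.65141489e-01, -9.86788138e-04],
       [ 3.65142687e-01,  9.30950096e-01, -1.65439273e-03],
       [ 3.14563087e-04, -1.90047788e-03, -9.99998145e-01]]), 'force': array([0.11164127, 0.43705877, 0.76090627]), 'moment': array([0.01168383, 0.01839543, 0.0247456 ]), 'grasp_force': 0.0, 'opening': 1.0028865135389824}
```

View pics/top0.png

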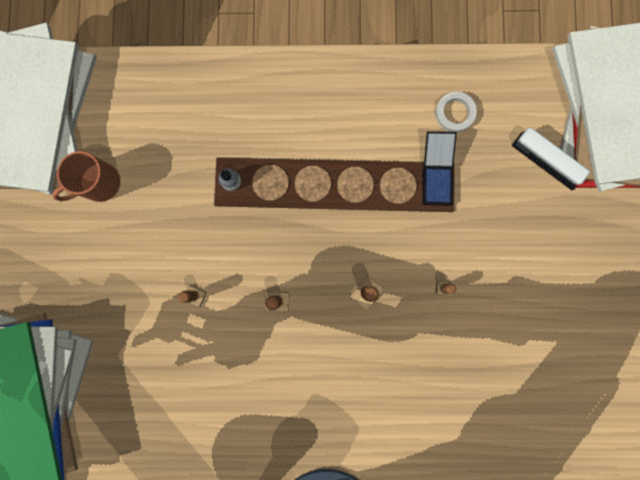

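View pics/scene0.png

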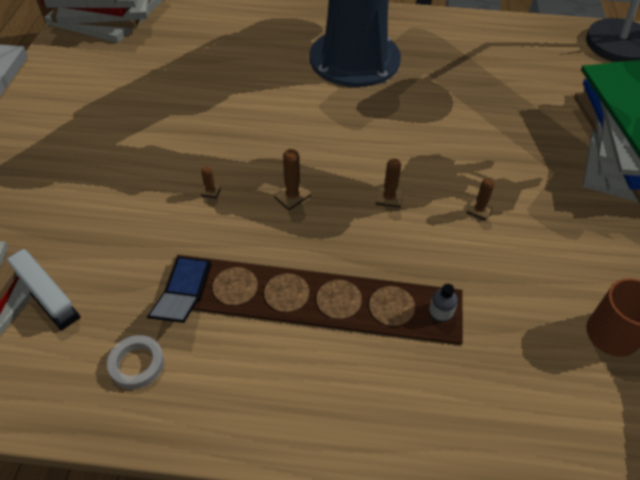

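The top view shows the ink pad at right (438,185) and the bottle at left (229,178), with discs at columns 270, 312, 355 and 397. The stamps, left to right at columns 187, 273, 370 and 447, look like 2, 3, 4 and 1. The scene view agrees, with its columns reversed: 1 at 208, 4 at 291, 3 at 393, 2 at 485.

```bash
cat > h.py <<'E'
import numpy as np,cv2
from rig import *
def cam(n,st=None):
    c=camera_info(n); f=240/np.tan(np.radians(c['fovy']/2))
    if n=='wrist':
        T=np.array(c['T_tool_cam']); R=np.array(st['tcp_rot']); return f,c['cx'],c['cy'],np.array(st['position'])+R@T[:3,3],R@T[:3,:3]
    return f,c['cx'],c['cy'],np.array(c['xyz']),np.array(c['orientation'])
def ray(C,u,v):
    f,cx,cy,o,R=C; d=R@np.array([(u-cx)/f,(v-cy)/f,1.]); return o,d/np.linalg.norm(d)
def plane(C,u,v,z):
    o,d=ray(C,u,v); return o+d*(z-o[2])/d[2]
def proj(C,p):
    f,cx,cy,o,R=C; q=R.T@(np.array(p)-o); return np.array([f*q[0]/q[2]+cx,f*q[1]/q[2]+cy])
def tri(r1,r2):
    A=np.stack([r1[1],-r2[1]],1); t=np.linalg.lstsq(A,r2[0]-r1[0],rcond=None)[0]
    a=r1[0]+t[0]*r1[1]; b=r2[0]+t[1]*r2[1]; return (a+b)/2,np.linalg.norm(a-b)
def brown(im,roi,hmax=16,smin=105,vmax=150):
    x0,y0,x1,y1=roi; h=cv2.cvtColor(im,cv2.COLOR_RGB2HSV)[y0:y1,x0:x1]
    m=((h[...,0]<=hmax)&(h[...,1]>=smin)&(h[...,2]<=vmax)).astype(np.uint8)
    m=cv2.morphologyEx(m,cv2.MORPH_OPEN,np.ones((3,3)))
    n,l,s,c=cv2.connectedComponentsWithStats(m)
    k=1+np.argmax(s[1:,4]) ; return c[k]+[x0,y0],s[k],(l==k)
E
python3 - <<'E'
from h import *
t=cv2.imread('pics/top0.png')[:,:,::-1].copy(); s=cv2.imread('pics/scene0.png')[:,:,::-1].copy()
H=lambda im:cv2.cvtColor(im,cv2.COLOR_RGB2HSV)
for im,pts in((t,[(187,297),(273,303),(370,294),(447,289),(273,320),(187,320),(270,183),(240,200)]),(s,[(208,180),(291,170),(393,175),(485,192),(410,215),(330,215),(236,286),(215,300)])):
    print([H(im)[y,x].tolist() for x,y in pts])
E
```

```text
[[12, 144, 115], [11, 125, 104], [13, 137, 106], [12, 132, 153], [19, 98, 127], [18, 97, 173], [16, 103, 183], [10, 121, 82]]
[[12, 168, 41], [13, 174, 41], [12, 177, 36], [14, 179, 37], [18, 116, 132], [17, 118, 78], [15, 126, 107], [12, 166, 40]]
```

Run:
```python
from h import *
t=cv2.imread('pics/top0.png')[:,:,::-1].copy(); s=cv2.imread('pics/scene0.png')[:,:,::-1].copy()
T=cam('top');S=cam('scene')
for n,a,b in((1,(447,289),(208,180)),(2,(187,297),(485,192)),(3,(273,303),(393,175)),(4,(370,294),(291,172))):
    ca,sa,_=brown(t,(a[0]-22,a[1]-22,a[0]+22,a[1]+22),15,112,200); cb,sb,_=brown(s,(b[0]-30,b[1]-35,b[0]+30,b[1]+35),15,145,120)
    print(n,ca.round(1),sa,cb.round(1),sb,*[x.round(4) for x in tri(ray(T,*ca),ray(S,*cb))])
for nm,im,C,x in(('top',t,T,[(397,185),(355,184),(312,183),(270,182)]),('scene',s,S,[(236,286),(287,292),(339,298),(392,305)])):
    h=cv2.cvtColor(im,cv2.COLOR_RGB2HSV)[...,2]
    P=[]
    for (u,v) in x:
        r=23 if nm=='top' else 26
        g=h[v-r:v+r,u-r:u+r]; th,m=cv2.threshold(g,0,255,cv2.THRESH_OTSU)
        yy,xx=np.mgrid[:2*r,:2*r]; m[(xx-r)**2+(yy-r)**2>r*r]=0
        m=cv2.morphologyEx(m,cv2.MORPH_CLOSE,np.ones((5,5)))
        cs,_=cv2.findContours(m,cv2.RETR_EXTERNAL,cv2.CHAIN_APPROX_NONE); c=max(cs,key=cv2.contourArea)
        e=cv2.fitEllipse(cv2.convexHull(c)); P.append(plane(C,e[0][0]+u-r,e[0][1]+v-r,.011)); print(nm,np.round(e[0],1),np.round(e[1],1),P[-1].round(4))
    print(np.linalg.norm(np.diff(P,axis=0),axis=1))
```

```text
1 [448.  288.2] [ 16  16  15  11 129] [208.  178.1] [ 24  21  12  26 226] [ 0.4469 -0.2294  0.0393] 0.0
2 [184.5 297. ] [ 13  17  14  11 126] [484.3 194.4] [ 20  22  19  33 352] [0.4301 0.2663 0.0462] 0.0066
3 [273.  302.3] [ 15  15  15  13 159] [391.5 178.8] [ 21  19  16  41 450] [0.4206 0.0995 0.0535] 0.0022
4 [369.4 293. ] [ 13  14  17  15 196] [291.3 173.1] [ 23  13  15  48 629] [ 0.4383 -0.0789  0.0629] 0.0004
top [23.5 23.2] [35.6 36.4] [ 0.6502 -0.1407  0.011 ]
top [22.8 23.1] [35.6 36.1] [ 0.6526 -0.0558  0.011 ]
top [23.1 23. ] [35.5 35.9] [0.6552 0.0293 0.011 ]
top [23.  23.5] [34.3 36.1] [0.6565 0.1136 0.011 ]
[0.08489855 0.08519075 0.08429441]
scene [25.4 22.2] [42.3 47.4] [ 0.6437 -0.1416  0.011 ]
scene [25.9 22.6] [43.5 47.1] [ 0.6458 -0.0567  0.011 ]
scene [25.9 26.6] [38.2 45.1] [0.6547 0.0286 0.011 ]
scene [25.6 22.1] [43.1 47. ] [0.6491 0.1128 0.011 ]
[0.08498295 0.08578818 0.08431402]
```

drive_tool:
  motion:
    - [[-38, -30, 0], [0, 0, -0.125]]
    - [[-38, -30, 0], [0, 0, -0.125]]
    - [[-38, -30, 0], [0, 0, -0.124]]
    - [[-35, -35, 0], [0, 0, 0]]
    - [[-35, -35, 0], [0, 0, 0]]

```text
time_s: 0.6
position: [0.3868, 0.3956, 0.2223]
tcp_rot: [[-1.0, -0.001, -0.0], [-0.001, 1.0, -0.0], [0.0, -0.0, -1.0]]
force: [0.9, 0.5, 0.0]
opening: 1.002
grasp_force: 0.0
```

drive_tool:
  motion:
    - [[-15, -45, 0], [0, 0, 0]]
    - [[-15, -45, 0], [0, 0, 0]]
    - [[-13, -40, 0], [0, 0, 0]]
    - [[0, 0, 0], [0, 0, 0]]
    - [[0, 0, 0], [0, 0, 0]]

```text
time_s: 1.1
position: [0.4293, 0.2664, 0.2224]
tcp_rot: [[-1.0, 0.003, -0.001], [0.003, 1.0, 0.0], [0.001, 0.0, -1.0]]
force: [0.5, 0.5, -0.3]
opening: 1.002
grasp_force: 0.0
```

Run:
```python
from h import *
import json
st=read_state(); im=capture('wrist'); cv2.imwrite('pics/w2.png',im[:,:,::-1]); print(st['position'],st['qvel'].round(2))
C=cam('wrist',st)
for p in((.43,.266,.08),(.43,.266,.0)): print(proj(C,p))
```

```text
[0.42926298 0.26643025 0.22238316] [ 2.68  0.2  -0.55  0.25 -0.04 -0.02]
[318.09667296 219.4564063 ]
[318.13530835 198.22340222]
```

View pics/w2.png

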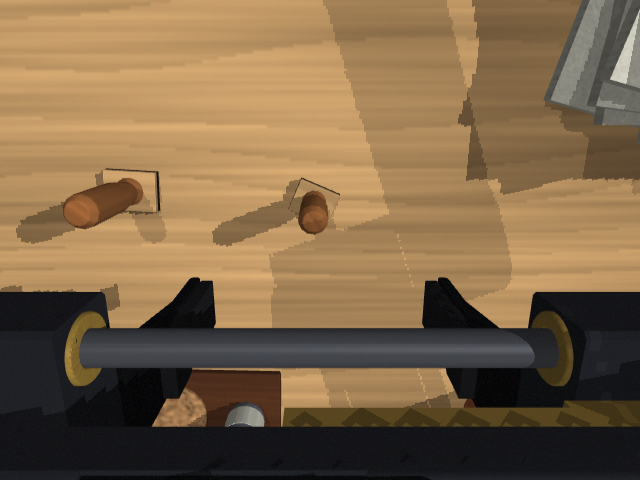

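Stamp 2's handle top is at about (313,221) in the wrist view and stamp 3's at (82,210). The fingers straddle the row, and the tray and bottle show at the bottom.

```bash
cat >> h.py <<'E'
HT={1:(.064,.020),2:(.080,.023),3:(.096,.026),4:(.112,.029)}
def stamp(C,im,n,roi,z0=0,**k):
    c,s,m=brown(im,roi,**k); h,d=HT[n]; ys,xs=np.nonzero(m)
    P=np.array([plane(C,x+roi[0],y+roi[1],z0+h-.006)[:2] for x,y in zip(xs,ys)])
    u=P.mean(0)-C[3][:2]; u/=np.linalg.norm(u)
    for _ in range(2):
        w=np.array([-u[1],u[0]]); a=P@u; b=P@w; q=b[a>a.max()-d]
        r=a.max()-d/2; ctr=u*r+w*(q.min()+q.max())/2; u=(ctr-C[3][:2])/np.linalg.norm(ctr-C[3][:2])
    return ctr,q.max()-q.min(),s[4]
E
python3 - <<'E'
from h import *
st=read_state(); C=cam('wrist',st); im=cv2.imread('pics/w2.png')[:,:,::-1].copy()
h=cv2.cvtColor(im,cv2.COLOR_RGB2HSV); print([h[y,x].tolist() for x,y in((314,221),(312,200),(82,210),(120,192),(230,230),(314,186),(380,250))])
for n,r in((2,(285,150,345,245)),(3,(50,150,165,240))):
  for k in((13,120),(12,130),(12,150)): print(n,stamp(C,im,n,r,hmax=k[0],smin=k[1],vmax=255))
t=cv2.imread('pics/top0.png')[:,:,::-1].copy(); T=cam('top')
for n,a in((1,(447,289)),(2,(187,297)),(3,(273,303)),(4,(370,294))): print(n,stamp(T,t,n,(a[0]-22,a[1]-22,a[0]+22,a[1]+22),hmax=15,smin=112,vmax=255))
E
```

```text
[[13, 167, 113], [13, 163, 78], [13, 166, 157], [13, 165, 102], [16, 118, 138], [16, 122, 176], [17, 119, 158]]
2 (array([0.42966089, 0.2631168 ]), np.float64(0.021240198440880487), np.int32(875))Traceback (most recent call last):
  File "<stdin>", line 5, in <module>
  File "h.py", line 25, in stamp
    c,s,m=brown(im,roi,**k); h,d=HT[n]; ys,xs=np.nonzero(m)
          ~~~~~^^^^^^^^^^^^
  File "h.py", line 22, in brown
    k=1+np.argmax(s[1:,4]) ; return c[k]+[x0,y0],s[k],(l==k)
        ~~~~~~~~~^^^^^^^^^
    return _wrapfunc(a, 'argmax', axis=axis, out=out, **kwds)
    return bound(*args, **kwds)
ValueError: attempt to get argmax of an empty sequence
```

Run:
```python
from h import *
st=read_state(); C=cam('wrist',st); im=cv2.imread('pics/w2.png')[:,:,::-1].copy()
for n,r in((2,(285,150,345,245)),(3,(50,150,165,240))): print(n,stamp(C,im,n,r,hmax=15,smin=142,vmax=255))
t=cv2.imread('pics/top0.png')[:,:,::-1].copy(); T=cam('top')
for n,a in((1,(447,289)),(2,(187,297)),(3,(273,303)),(4,(370,294))): print(n,stamp(T,t,n,(a[0]-22,a[1]-22,a[0]+22,a[1]+22),hmax=15,smin=112,vmax=255))
```

```text
2 (array([0.43027827, 0.26279559]), np.float64(0.021921485533812957), np.int32(1024))
3 (array([0.42076424, 0.09894891]), np.float64(0.025058824501784926), np.int32(2482))
1 (array([ 0.44737731, -0.22819616]), np.float64(0.018947840927304727), np.int32(129))
2 (array([0.43095283, 0.26276541]), np.float64(0.019189642054101674), np.int32(126))
3 (array([0.42184014, 0.09707142]), np.float64(0.022813564233728767), np.int32(159))
4 (array([ 0.43892905, -0.07540417]), np.float64(0.025149162303525985), np.int32(196))
```

drive_tool:
  motion:
    - [[-1, -4, 0], [0, 0, 0]]
    - [[0, 0, 40], [0, 0, 0]]
    - [[0, 0, 40], [0, 0, 0]]
    - [[0, 0, 30], [0, 0, 0]]
    - [[0, 0, 0], [0, 0, 0]]

```text
time_s: 1.65
position: [0.4266, 0.2632, 0.1092]
tcp_rot: [[-1.0, -0.003, -0.008], [-0.003, 1.0, -0.003], [0.009, -0.003, -1.0]]
force: [-0.8, 0.6, 0.9]
opening: 0.999
grasp_force: 0.0
```

drive_tool:
  motion:
    - [[0, 0, 30], [0, 0, 0]]
    - [[0, 0, 28], [0, 0, 0]]
    - [[0, 0, 18], [0, 0, 0]]
    - [[0, 0, 0], [0, 0, 0]]
    - [[0, 0, 0], [0, 0, 0]]

```text
time_s: 2.15
position: [0.4308, 0.264, 0.0376]
tcp_rot: [[-1.0, -0.001, 0.002], [-0.001, 1.0, 0.001], [-0.002, 0.001, -1.0]]
force: [0.5, 1.0, -0.3]
opening: 1.0
grasp_force: 0.0
```

drive_tool:
  motion:
    - [[0, 0, 0], [0, 0, 0]]
    - [[0, 0, 0], [0, 0, 0]]
    - [[0, 0, 0], [0, 0, 0]]
    - [[0, 0, 0], [0, 0, 0]]
    - [[0, 0, 0], [0, 0, 0]]
  gripper: 0

```text
time_s: 2.65
position: [0.4302, 0.2631, 0.0368]
tcp_rot: [[-1.0, -0.0, 0.0], [-0.0, 1.0, 0.0], [-0.0, 0.0, -1.0]]
force: [0.2, -0.5, -0.3]
opening: 0.629
grasp_force: 0.0
```

drive_tool:
  motion:
    - [[0, 0, 0], [0, 0, 0]]
    - [[0, 0, 0], [0, 0, 0]]
    - [[0, 0, 0], [0, 0, 0]]
    - [[0, 0, 0], [0, 0, 0]]

```text
time_s: 3.05
position: [0.43, 0.2631, 0.0365]
tcp_rot: [[-1.0, -0.0, -0.0], [-0.0, 1.0, -0.0], [0.0, -0.0, -1.0]]
force: [0.1, -0.8, 0.1]
opening: 0.263
grasp_force: 1.1
```

drive_tool:
  motion:
    - [[0, 0, 0], [0, 0, 0]]
    - [[0, 0, 0], [0, 0, 0]]
    - [[0, 0, 0], [0, 0, 0]]
    - [[0, 0, -10], [0, 0, 0]]
    - [[0, 0, -20], [0, 0, 0]]

```text
time_s: 3.55
position: [0.429, 0.2628, 0.0662]
tcp_rot: [[-1.0, -0.0, -0.003], [-0.0, 1.0, -0.001], [0.003, -0.001, -1.0]]
force: [0.3, 0.3, -0.5]
opening: 0.259
grasp_force: 30.0
```

drive_tool:
  motion:
    - [[0, 0, -35], [0, 0, 0]]
    - [[0, 0, -40], [0, 0, 0]]
    - [[0, 0, -40], [0, 0, 0]]
    - [[0, 0, -40], [0, 0, 0]]
    - [[0, 0, 0], [0, 0, 0]]

```text
time_s: 4.05
position: [0.4335, 0.2645, 0.2276]
tcp_rot: [[-1.0, -0.001, 0.012], [-0.001, 1.0, 0.004], [-0.012, 0.004, -1.0]]
force: [0.9, 0.6, -0.5]
opening: 0.254
grasp_force: 30.0
```

drive_tool:
  motion:
    - [[-25, -38, 0], [0, 0, 0]]
    - [[-25, -38, 0], [0, 0, 0]]
    - [[-25, -38, 0], [0, 0, 0]]
    - [[-25, -38, 0], [0, 0, 0]]
    - [[-25, -38, 0], [0, 0, 0]]

```text
time_s: 4.55
position: [0.555, 0.0716, 0.221]
tcp_rot: [[-1.0, -0.0, -0.002], [-0.0, 1.0, 0.0], [0.002, 0.0, -1.0]]
force: [-0.5, 0.7, -0.5]
opening: 0.255
grasp_force: 30.0
```

drive_tool:
  motion:
    - [[-30, -35, 0], [0, 0, 0]]
    - [[-30, -35, 0], [0, 0, 0]]
    - [[-30, -35, 0], [0, 0, 0]]
    - [[0, -20, 0], [0, 0, 0]]
    - [[0, 0, 0], [0, 0, 0]]

```text
time_s: 5.05
position: [0.6451, -0.055, 0.2202]
tcp_rot: [[-1.0, 0.004, -0.002], [0.004, 1.0, -0.0], [0.002, -0.0, -1.0]]
force: [-0.4, 0.7, -1.0]
opening: 0.251
grasp_force: 30.0
```

drive_tool:
  motion:
    - [[0, 0, 0], [0, 0, 0]]
    - [[0, 0, 0], [0, 0, 0]]

```text
time_s: 5.25
position: [0.6441, -0.0503, 0.2211]
tcp_rot: [[-1.0, -0.001, -0.002], [-0.001, 1.0, 0.001], [0.002, 0.001, -1.0]]
force: [0.6, 0.9, -1.6]
opening: 0.253
grasp_force: 30.0
```

Run:
```python
from h import *
st=read_state(); im=capture('wrist'); cv2.imwrite('pics/w3.png',im[:,:,::-1]); print(st['position'],st['qvel'].round(2))
C=cam('wrist',st); np.save('w3.npy',np.r_[st['position'],st['tcp_rot'].ravel()])
for p in((.6502,-.1407,.011),(.6526,-.0558,.011),(.6552,.0293,.011),(.6577,.1143,.011)): print(proj(C,p))
```

```text
[ 0.6440791  -0.05029247  0.22112654] [ 0.59 -0.47 -0.28 -0.29 -0.05  0.02]
[217.21685936 207.06963207]
[312.2967882  209.69179203]
[407.20742068 212.52102259]
[501.61467751 215.2298457 ]
```

View pics/w3.png

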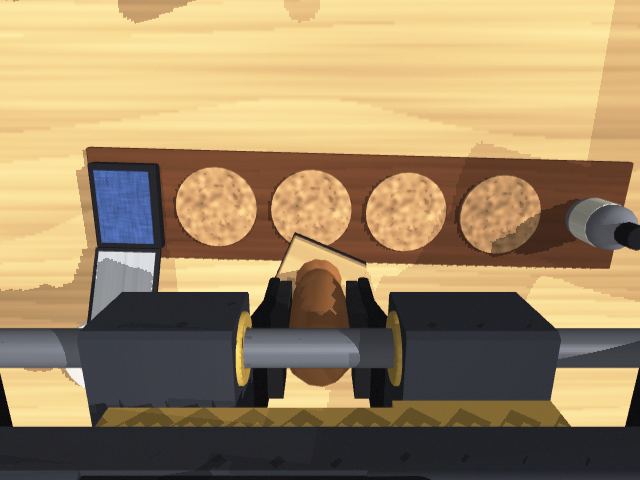

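The discs sit at about (216,206), (311,209), (406,211) and (500,214), each within a pixel of the projected top-view estimates. Stamp 2 hangs upright in the fingers. I'll refine with ellipse fits.

Run:
```python
from h import *
a=np.load('w3.npy'); C=cam('wrist',dict(position=a[:3],tcp_rot=a[3:].reshape(3,3))); im=cv2.imread('pics/w3.png')
v=cv2.GaussianBlur(im,(5,5),0)[:,:,2]; P=[]
for u in(216,406,500):
    g=v[160:260,u-46:u+46]; th,m=cv2.threshold(g,0,255,cv2.THRESH_OTSU); m=cv2.morphologyEx(m,cv2.MORPH_OPEN,np.ones((9,9)))
    cs,_=cv2.findContours(m,cv2.RETR_EXTERNAL,cv2.CHAIN_APPROX_NONE); cs=[c for c in cs if cv2.pointPolygonTest(c,(46,50),False)>0]
    if not cs: print('none');continue
    e=cv2.fitEllipse(cv2.convexHull(max(cs,key=cv2.contourArea))); print(np.round(e[1],1),(e[0][0]+u-46,e[0][1]+160),plane(C,e[0][0]+u-46,e[0][1]+160,.011).round(4))
```

```text
[77. 82.] (216.00318145751953, 206.16114807128906) [ 0.6494 -0.1417  0.011 ]
[76.4 81.3] (405.6561698913574, 211.33800888061523) [0.6541 0.0278 0.011 ]
[66.6 85.1] (498.24048233032227, 211.61438751220703) [0.6544 0.1109 0.011 ]
```

drive_tool:
  motion:
    - [[-8, -5, 20], [0, 0, 0]]
    - [[0, 0, 40], [0, 0, 0]]
    - [[0, 0, 40], [0, 0, 0]]
    - [[0, 0, 30], [0, 0, 0]]
    - [[0, 0, 0], [0, 0, 0]]

```text
time_s: 5.8
position: [0.649, -0.0544, 0.0871]
tcp_rot: [[-1.0, -0.002, -0.01], [-0.002, 1.0, 0.003], [0.01, 0.003, -1.0]]
force: [-0.5, 0.2, -0.7]
opening: 0.252
grasp_force: 30.0
```

drive_tool:
  motion:
    - [[0, 0, 0], [0, 0, 0]]
    - [[0, 0, 0], [0, 0, 0]]
    - [[0, 0, 0], [0, 0, 0]]

```text
time_s: 6.1
position: [0.6548, -0.0569, 0.0941]
tcp_rot: [[-1.0, -0.001, 0.004], [-0.001, 1.0, -0.001], [-0.004, -0.001, -1.0]]
force: [0.1, -0.5, -0.4]
opening: 0.253
grasp_force: 30.0
```

drive_tool:
  motion:
    - [[0, 0, 14], [0, 0, 0]]
    - [[0, 0, 14], [0, 0, 0]]
    - [[0, 0, 8], [0, 0, 0]]
    - [[0, 0, 0], [0, 0, 0]]
    - [[0, 0, 0], [0, 0, 0]]

```text
time_s: 6.6
position: [0.6528, -0.0568, 0.0548]
tcp_rot: [[-1.0, -0.0, -0.001], [-0.0, 1.0, 0.0], [0.001, 0.0, -1.0]]
force: [-0.1, -0.2, -0.4]
opening: 0.255
grasp_force: 30.0
```

drive_tool:
  motion:
    - [[0, 0, 0], [0, 0, 0]]
    - [[0, 0, 0], [0, 0, 0]]
    - [[0, 0, 0], [0, 0, 0]]
    - [[0, 0, 0], [0, 0, 0]]

```text
time_s: 7.0
position: [0.6534, -0.0568, 0.0559]
tcp_rot: [[-1.0, -0.0, 0.001], [-0.0, 1.0, -0.0], [-0.001, -0.0, -1.0]]
force: [-0.5, 0.2, -1.2]
opening: 0.254
grasp_force: 30.0
```

drive_tool:
  motion:
    - [[1, 0, 3], [0, 0, 0]]
    - [[0, 0, 3], [0, 0, 0]]
    - [[0, 0, 2], [0, 0, 0]]
    - [[0, 0, 0], [0, 0, 0]]
    - [[0, 0, 0], [0, 0, 0]]

```text
time_s: 7.5
position: [0.6521, -0.0568, 0.0474]
tcp_rot: [[-1.0, -0.0, -0.0], [-0.0, 1.0, -0.0], [0.0, -0.0, -1.0]]
force: [-0.4, -1.0, 1.0]
opening: 0.254
grasp_force: 30.0
```

drive_tool:
  motion:
    - [[0, 0, 0], [0, 0, 0]]
    - [[0, 0, 0], [0, 0, 0]]
    - [[0, 0, 0], [0, 0, 0]]

```text
time_s: 7.8
position: [0.6521, -0.0568, 0.0474]
tcp_rot: [[-1.0, -0.0, -0.0], [-0.0, 1.0, 0.0], [0.0, 0.0, -1.0]]
force: [-0.6, -0.2, -0.5]
opening: 0.255
grasp_force: 30.0
```

Seated at the expected height. Releasing.

drive_tool:
  motion:
    - [[0, 0, 0], [0, 0, 0]]
    - [[0, 0, 0], [0, 0, 0]]
    - [[0, 0, 0], [0, 0, 0]]
    - [[0, 0, 0], [0, 0, 0]]
    - [[0, 0, 0], [0, 0, 0]]
  gripper: 0.65

```text
time_s: 8.3
position: [0.6522, -0.0568, 0.0476]
tcp_rot: [[-1.0, -0.0, 0.0], [-0.0, 1.0, -0.0], [-0.0, -0.0, -1.0]]
force: [-0.3, -0.7, 0.1]
opening: 0.606
grasp_force: 0.0
```

drive_tool:
  motion:
    - [[0, 0, -20], [0, 0, 0]]
    - [[0, 0, -40], [0, 0, 0]]
    - [[0, 0, -40], [0, 0, 0]]
    - [[0, 0, -40], [0, 0, 0]]
    - [[0, 0, -30], [0, 0, 0]]

```text
time_s: 8.8
position: [0.6529, -0.057, 0.2206]
tcp_rot: [[-1.0, -0.0, 0.003], [-0.0, 1.0, -0.001], [-0.003, -0.001, -1.0]]
force: [1.3, 0.3, -0.5]
opening: 0.648
grasp_force: 0.0
```

drive_tool:
  motion:
    - [[36, -30, 0], [0, 0, 0]]
    - [[36, -30, 0], [0, 0, 0]]
    - [[36, -30, 0], [0, 0, 0]]
    - [[36, -30, 0], [0, 0, 0]]
    - [[36, -30, 0], [0, 0, 0]]

```text
time_s: 9.3
position: [0.4707, -0.2076, 0.2178]
tcp_rot: [[-1.0, -0.001, 0.001], [-0.001, 1.0, -0.001], [-0.001, -0.001, -1.0]]
force: [0.2, -0.6, -0.7]
opening: 0.651
grasp_force: 0.0
```

drive_tool:
  motion:
    - [[25, -21, 0], [0, 0, 0]]
    - [[0, 0, 0], [0, 0, 0]]
    - [[0, 0, 0], [0, 0, 0]]
    - [[0, 0, 0], [0, 0, 0]]
    - [[0, 0, 0], [0, 0, 0]]

```text
time_s: 9.8
position: [0.4481, -0.2271, 0.2175]
tcp_rot: [[-1.0, -0.002, 0.0], [-0.002, 1.0, -0.0], [-0.0, -0.0, -1.0]]
force: [0.3, 0.3, -0.0]
opening: 0.652
grasp_force: 0.0
```

Run:
```python
from h import *
st=read_state(); im=capture('wrist'); cv2.imwrite('pics/w4.png',im[:,:,::-1]); print(st['position'],st['qvel'].round(2))
C=cam('wrist',st); p=proj(C,(.4474,-.2282,.05)).astype(int); print(p)
print(stamp(C,im,1,(p[0]-40,p[1]-50,p[0]+40,p[1]+40),hmax=15,smin=142,vmax=255))
q=proj(C,(.439,-.0754,.08)).astype(int)
print(q,stamp(C,im,4,(q[0]-80,q[1]-60,min(q[0]+80,640),min(q[1]+70,285)),hmax=15,smin=142,vmax=255))
```

```text
[ 0.44809073 -0.22711593  0.21754869] [ 0.24  0.15  0.17 -0.09  0.22 -0.06]
[317 209]
(array([ 0.44550063, -0.23074397]), np.float64(0.018818021006687474), np.int32(689))
[529 207] (array([ 0.43797099, -0.0797607 ]), np.float64(0.028005518978007737), np.int32(3373))
```

drive_tool:
  motion:
    - [[2.5, -3.5, 0], [0, 0, 0]]
    - [[0, 0, 40], [0, 0, 0]]
    - [[0, 0, 40], [0, 0, 0]]
    - [[0, 0, 40], [0, 0, 0]]
    - [[0, 0, 0], [0, 0, 0]]

```text
time_s: 10.35
position: [0.4418, -0.2287, 0.0932]
tcp_rot: [[-1.0, -0.001, -0.009], [-0.001, 1.0, 0.007], [0.009, 0.007, -1.0]]
force: [-0.4, 0.4, 0.8]
opening: 0.648
grasp_force: 0.0
```

drive_tool:
  motion:
    - [[0, 0, 0], [0, 0, 0]]
    - [[0, 0, 25], [0, 0, 0]]
    - [[0, 0, 25], [0, 0, 0]]
    - [[0, 0, 20], [0, 0, 0]]
    - [[0, 0, 0], [0, 0, 0]]

```text
time_s: 10.85
position: [0.4452, -0.2317, 0.028]
tcp_rot: [[-1.0, -0.0, 0.0], [-0.0, 1.0, -0.0], [-0.0, -0.0, -1.0]]
force: [-0.0, 0.8, 0.4]
opening: 0.65
grasp_force: 0.0
```

drive_tool:
  motion:
    - [[0, 0, 0], [0, 0, 0]]
    - [[0, 0, 0], [0, 0, 0]]
    - [[0, 0, 0], [0, 0, 0]]
    - [[0, 0, 0], [0, 0, 0]]

```text
time_s: 11.25
position: [0.4453, -0.2318, 0.0286]
tcp_rot: [[-1.0, -0.0, 0.002], [-0.0, 1.0, -0.001], [-0.002, -0.001, -1.0]]
force: [0.1, 0.6, -0.7]
opening: 0.649
grasp_force: 0.0
```

drive_tool:
  motion:
    - [[0, 1, 5], [0, 0, 0]]
    - [[0, 0, 0], [0, 0, 0]]
    - [[0, 0, 0], [0, 0, 0]]
    - [[0, 0, 0], [0, 0, 0]]

```text
time_s: 11.65
position: [0.4446, -0.2303, 0.0224]
tcp_rot: [[-1.0, -0.0, -0.0], [-0.0, 1.0, 0.0], [0.0, 0.0, -1.0]]
force: [0.2, 0.4, -0.1]
opening: 0.644
grasp_force: 0.0
```

drive_tool:
  motion:
    - [[0, 0, 0], [0, 0, 0]]
    - [[0, 0, 0], [0, 0, 0]]
    - [[0, 0, 0], [0, 0, 0]]
    - [[0, 0, 0], [0, 0, 0]]
    - [[0, 0, 0], [0, 0, 0]]
  gripper: 0

```text
time_s: 12.15
position: [0.4447, -0.2304, 0.0226]
tcp_rot: [[-1.0, -0.0, 0.0], [-0.0, 1.0, -0.0], [-0.0, -0.0, -1.0]]
force: [0.2, -0.1, 0.0]
opening: 0.282
grasp_force: 0.0
```

drive_tool:
  motion:
    - [[0, 0, 0], [0, 0, 0]]
    - [[0, 0, 0], [0, 0, 0]]
    - [[0, 0, 0], [0, 0, 0]]
    - [[0, 0, 0], [0, 0, 0]]

```text
time_s: 12.55
position: [0.4447, -0.2304, 0.0225]
tcp_rot: [[-1.0, -0.0, -0.0], [-0.0, 1.0, -0.0], [0.0, -0.0, -1.0]]
force: [-1.4, 0.1, -1.0]
opening: 0.223
grasp_force: 30.0
```

drive_tool:
  motion:
    - [[0, 0, -15], [0, 0, 0]]
    - [[0, 0, -40], [0, 0, 0]]
    - [[0, 0, -50], [0, 0, 0]]
    - [[0, 0, -50], [0, 0, 0]]
    - [[0, 0, -35], [0, 0, 0]]

```text
time_s: 13.05
position: [0.4452, -0.2307, 0.2157]
tcp_rot: [[-1.0, -0.0, 0.003], [-0.0, 1.0, -0.002], [-0.003, -0.002, -1.0]]
force: [0.5, -1.1, -1.0]
opening: 0.217
grasp_force: 30.0
```

drive_tool:
  motion:
    - [[-43, 19, 0], [0, 0, 0]]
    - [[-43, 19, 0], [0, 0, 0]]
    - [[-43, 19, 0], [0, 0, 0]]
    - [[-43, 19, 0], [0, 0, 0]]
    - [[-33, 13, 0], [0, 0, 0]]

```text
time_s: 13.55
position: [0.6516, -0.1395, 0.2123]
tcp_rot: [[-1.0, -0.002, 0.0], [-0.002, 1.0, 0.0], [-0.0, 0.0, -1.0]]
force: [-0.4, 0.4, -0.9]
opening: 0.216
grasp_force: 30.0
```

drive_tool:
  motion:
    - [[0, 0, 0], [0, 0, 0]]
    - [[0, 0, 0], [0, 0, 0]]
    - [[0, 0, 0], [0, 0, 0]]
    - [[0, 0, 0], [0, 0, 0]]

```text
time_s: 13.95
position: [0.6483, -0.1419, 0.2125]
tcp_rot: [[-1.0, 0.001, -0.001], [0.001, 1.0, 0.0], [0.001, 0.0, -1.0]]
force: [-0.6, 0.9, -1.4]
opening: 0.214
grasp_force: 30.0
```

Run:
```python
from h import *
st=read_state(); im=capture('wrist'); cv2.imwrite('pics/w5.png',im[:,:,::-1]); print(st['position'],st['qvel'].round(2))
C=cam('wrist',st); np.save('w5.npy',np.r_[st['position'],st['tcp_rot'].ravel()])
print(proj(C,(.650,-.1412,.011)),proj(C,(.6521,-.0568,.091)))
```

```text
[ 0.64828698 -0.14188412  0.21248036] [-0.14 -0.21 -0.46  0.11 -0.05  0.02]
[319.42767919 204.15234946] [441.75606865 230.96778687]
```

View pics/w5.png

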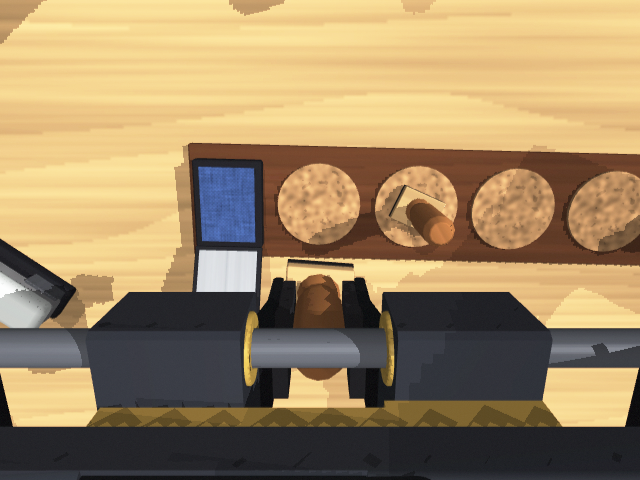

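Stamp 2 stands centred on disc 2 (416,206), disc 1 is at (319,204) as predicted, and stamp 1 is held upright.

drive_tool:
  motion:
    - [[-1, 0.5, 20], [0, 0, 0]]
    - [[0, 0, 40], [0, 0, 0]]
    - [[0, 0, 40], [0, 0, 0]]
    - [[0, 0, 35], [0, 0, 0]]
    - [[0, 0, 0], [0, 0, 0]]

```text
time_s: 14.5
position: [0.6458, -0.1399, 0.0725]
tcp_rot: [[-1.0, 0.001, -0.011], [0.001, 1.0, 0.004], [0.011, 0.004, -1.0]]
force: [-0.0, 0.5, -1.6]
opening: 0.216
grasp_force: 30.0
```

drive_tool:
  motion:
    - [[0, 0, 0], [0, 0, 0]]
    - [[0, 0, 0], [0, 0, 0]]
    - [[0, 0, 15], [0, 0, 0]]
    - [[0, 0, 15], [0, 0, 0]]
    - [[0, 0, 5], [0, 0, 0]]

```text
time_s: 15.0
position: [0.6494, -0.1403, 0.0408]
tcp_rot: [[-1.0, -0.0, -0.003], [-0.0, 1.0, 0.001], [0.003, 0.001, -1.0]]
force: [-0.2, 0.2, -1.0]
opening: 0.217
grasp_force: 30.0
```

drive_tool:
  motion:
    - [[0, 0, 0], [0, 0, 0]]
    - [[0, 0, 0], [0, 0, 0]]
    - [[0, 0, 0], [0, 0, 0]]
    - [[0, 0, 0], [0, 0, 0]]
    - [[0, 0, 0], [0, 0, 0]]

```text
time_s: 15.5
position: [0.651, -0.1409, 0.043]
tcp_rot: [[-1.0, -0.0, 0.001], [-0.0, 1.0, -0.0], [-0.001, -0.0, -1.0]]
force: [-0.9, 1.0, -0.0]
opening: 0.219
grasp_force: 30.0
```

drive_tool:
  motion:
    - [[1.5, 0, 3], [0, 0, 0]]
    - [[0, 0, 3], [0, 0, 0]]
    - [[0, 0, 3], [0, 0, 0]]
    - [[0, 0, 0], [0, 0, 0]]
    - [[0, 0, 0], [0, 0, 0]]

```text
time_s: 16.0
position: [0.6491, -0.1408, 0.0336]
tcp_rot: [[-1.0, -0.0, -0.0], [-0.0, 1.0, -0.0], [0.0, -0.0, -1.0]]
force: [-0.4, -0.8, 1.3]
opening: 0.22
grasp_force: 30.0
```

drive_tool:
  motion:
    - [[0, 0, 0], [0, 0, 0]]
    - [[0, 0, 0], [0, 0, 0]]
    - [[0, 0, 0], [0, 0, 0]]

```text
time_s: 16.3
position: [0.6491, -0.1408, 0.0335]
tcp_rot: [[-1.0, -0.0, -0.0], [-0.0, 1.0, -0.0], [0.0, -0.0, -1.0]]
force: [-0.4, 0.5, 1.3]
opening: 0.215
grasp_force: 30.0
```

drive_tool:
  motion:
    - [[0, 0, 0], [0, 0, 0]]
    - [[0, 0, 0], [0, 0, 0]]
    - [[0, 0, 0], [0, 0, 0]]
    - [[0, 0, 0], [0, 0, 0]]
    - [[0, 0, 0], [0, 0, 0]]
  gripper: 0.6

```text
time_s: 16.8
position: [0.6492, -0.1408, 0.0335]
tcp_rot: [[-1.0, -0.0, -0.0], [-0.0, 1.0, 0.0], [0.0, 0.0, -1.0]]
force: [-0.2, -0.2, 0.1]
opening: 0.563
grasp_force: 0.0
```

drive_tool:
  motion:
    - [[0, 0, -25], [0, 0, 0]]
    - [[0, 0, -45], [0, 0, 0]]
    - [[0, 0, -45], [0, 0, 0]]
    - [[0, 0, -45], [0, 0, 0]]
    - [[0, 0, -30], [0, 0, 0]]

```text
time_s: 17.3
position: [0.6503, -0.1412, 0.2275]
tcp_rot: [[-1.0, -0.0, 0.005], [-0.0, 1.0, -0.002], [-0.005, -0.002, -1.0]]
force: [0.8, -0.9, 0.8]
opening: 0.6
grasp_force: 0.0
```

drive_tool:
  motion:
    - [[33, 35, 0], [0, 0, 0]]
    - [[33, 35, 0], [0, 0, 0]]
    - [[33, 35, 0], [0, 0, 0]]
    - [[33, 35, 0], [0, 0, 0]]
    - [[33, 35, 0], [0, 0, 0]]
  gripper: 0.8

```text
time_s: 17.8
position: [0.4826, 0.0353, 0.2237]
tcp_rot: [[-1.0, 0.0, 0.0], [0.0, 1.0, 0.0], [-0.0, 0.0, -1.0]]
force: [0.9, 0.4, -0.4]
opening: 0.798
grasp_force: 0.0
```

drive_tool:
  motion:
    - [[33, 35, 0], [0, 0, 0]]
    - [[30, 30, 0], [0, 0, 0]]
    - [[0, 0, 0], [0, 0, 0]]
    - [[0, 0, 0], [0, 0, 0]]
    - [[0, 0, 0], [0, 0, 0]]

```text
time_s: 18.3
position: [0.4227, 0.0987, 0.224]
tcp_rot: [[-1.0, 0.0, 0.002], [0.0, 1.0, -0.0], [-0.002, -0.0, -1.0]]
force: [0.6, -0.1, -0.1]
opening: 0.8
grasp_force: 0.0
```

drive_tool:
  motion:
    - [[0, 0, 0], [0, 0, 0]]
    - [[0, 0, 0], [0, 0, 0]]

```text
time_s: 18.5
position: [0.4221, 0.0984, 0.2235]
tcp_rot: [[-1.0, 0.001, 0.0], [0.001, 1.0, -0.0], [-0.0, -0.0, -1.0]]
force: [0.3, 0.1, 0.3]
opening: 0.8
grasp_force: 0.0
```

Run:
```python
from h import *
st=read_state(); im=capture('wrist'); cv2.imwrite('pics/w6.png',im[:,:,::-1]); print(st['position'],st['qvel'].round(2))
C=cam('wrist',st); p=proj(C,(.4208,.0989,.07)).astype(int); print(p)
print(stamp(C,im,3,(p[0]-50,p[1]-60,p[0]+50,min(p[1]+50,285)),hmax=15,smin=142,vmax=255))
```

```text
[0.42214585 0.09837058 0.22348138] [ 0.1  -0.    0.37  0.06 -0.03  0.12]
[319 213]
(array([0.42013637, 0.09783034]), np.float64(0.024380303449898805), np.int32(1449))
```

drive_tool:
  motion:
    - [[2, -0.5, 20], [0, 0, 0]]
    - [[0, 0, 40], [0, 0, 0]]
    - [[0, 0, 40], [0, 0, 0]]
    - [[0, 0, 20], [0, 0, 0]]
    - [[0, 0, 0], [0, 0, 0]]

```text
time_s: 19.05
position: [0.4175, 0.0982, 0.1012]
tcp_rot: [[-1.0, 0.001, -0.007], [0.001, 1.0, 0.0], [0.007, 0.0, -1.0]]
force: [-0.4, -0.3, -0.0]
opening: 0.798
grasp_force: 0.0
```

drive_tool:
  motion:
    - [[0, 0, 0], [0, 0, 0]]
    - [[0, 0, 25], [0, 0, 0]]
    - [[0, 0, 25], [0, 0, 0]]
    - [[0, 0, 10], [0, 0, 0]]
    - [[0, 0, 0], [0, 0, 0]]

```text
time_s: 19.55
position: [0.4194, 0.0986, 0.0436]
tcp_rot: [[-1.0, -0.0, -0.0], [-0.0, 1.0, -0.0], [0.0, -0.0, -1.0]]
force: [-0.3, 0.1, -0.7]
opening: 0.8
grasp_force: 0.0
```

drive_tool:
  motion:
    - [[0, 0, 0], [0, 0, 0]]
    - [[0, 0, 0], [0, 0, 0]]
    - [[0, 0, 0], [0, 0, 0]]
    - [[0, 0, 0], [0, 0, 0]]

```text
time_s: 19.95
position: [0.4196, 0.0987, 0.0442]
tcp_rot: [[-1.0, -0.0, 0.001], [-0.0, 1.0, -0.0], [-0.001, -0.0, -1.0]]
force: [-0.3, -0.3, 0.6]
opening: 0.8
grasp_force: 0.0
```

drive_tool:
  motion:
    - [[0, -0.8, 0], [0, 0, 0]]
    - [[0, 0, 0], [0, 0, 0]]
    - [[0, 0, 0], [0, 0, 0]]
    - [[0, 0, 0], [0, 0, 0]]
    - [[0, 0, 0], [0, 0, 0]]
  gripper: 0

```text
time_s: 20.45
position: [0.4191, 0.0979, 0.0435]
tcp_rot: [[-1.0, -0.0, -0.0], [-0.0, 1.0, 0.0], [0.0, 0.0, -1.0]]
force: [0.3, -0.4, -0.1]
opening: 0.431
grasp_force: 0.0
```

drive_tool:
  motion:
    - [[0, 0, 0], [0, 0, 0]]
    - [[0, 0, 0], [0, 0, 0]]
    - [[0, 0, 0], [0, 0, 0]]
    - [[0, 0, 0], [0, 0, 0]]

```text
time_s: 20.85
position: [0.4191, 0.0979, 0.0435]
tcp_rot: [[-1.0, -0.0, -0.0], [-0.0, 1.0, 0.0], [0.0, 0.0, -1.0]]
force: [0.4, -0.7, -1.0]
opening: 0.292
grasp_force: 30.0
```

drive_tool:
  motion:
    - [[0, 0, -15], [0, 0, 0]]
    - [[0, 0, -40], [0, 0, 0]]
    - [[0, 0, -45], [0, 0, 0]]
    - [[0, 0, -45], [0, 0, 0]]
    - [[0, 0, -35], [0, 0, 0]]

```text
time_s: 21.35
position: [0.4192, 0.0979, 0.226]
tcp_rot: [[-1.0, -0.0, 0.002], [-0.0, 1.0, -0.0], [-0.002, -0.0, -1.0]]
force: [1.1, 0.6, -0.1]
opening: 0.288
grasp_force: 30.0
```

drive_tool:
  motion:
    - [[-43, -13, 0], [0, 0, 0]]
    - [[-43, -13, 0], [0, 0, 0]]
    - [[-43, -13, 0], [0, 0, 0]]
    - [[-43, -13, 0], [0, 0, 0]]
    - [[-43, -13, 0], [0, 0, 0]]

```text
time_s: 21.85
position: [0.6351, 0.0324, 0.2232]
tcp_rot: [[-1.0, -0.0, -0.001], [-0.0, 1.0, 0.0], [0.001, 0.0, -1.0]]
force: [0.2, 0.4, -0.3]
opening: 0.29
grasp_force: 30.0
```

drive_tool:
  motion:
    - [[-19, -4, 0], [0, 0, 0]]
    - [[0, 0, 0], [0, 0, 0]]
    - [[0, 0, 0], [0, 0, 0]]
    - [[0, 0, 0], [0, 0, 0]]
    - [[0, 0, 0], [0, 0, 0]]

```text
time_s: 22.35
position: [0.6517, 0.0295, 0.2236]
tcp_rot: [[-1.0, -0.001, -0.001], [-0.001, 1.0, 0.0], [0.001, 0.0, -1.0]]
force: [0.7, -0.0, -0.0]
opening: 0.29
grasp_force: 30.0
```

drive_tool:
  motion:
    - [[0, 0, 0], [0, 0, 0]]
    - [[0, 0, 0], [0, 0, 0]]

```text
time_s: 22.55
position: [0.6527, 0.0292, 0.2239]
tcp_rot: [[-1.0, -0.001, 0.0], [-0.001, 1.0, -0.0], [-0.0, -0.0, -1.0]]
force: [-0.3, 0.2, -1.6]
opening: 0.295
grasp_force: 30.0
```

Run:
```python
from h import *
st=read_state(); im=capture('wrist'); cv2.imwrite('pics/w7.png',im[:,:,::-1]); print(st['position'],st['qvel'].round(2))
C=cam('wrist',st); print(proj(C,(.6547,.0286,.011)))
```

```text
[0.65269958 0.02920712 0.22394612] [-0.11  0.34 -0.42 -0.1   0.07 -0.04]
[318.03293017 201.44983469]
```

View pics/w7.png

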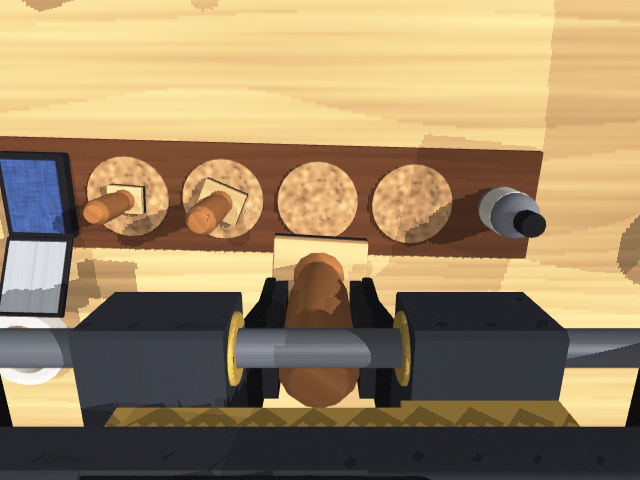

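Stamps 1 and 2 are centred on their discs at (127,197) and (222,198). The disc under the gripper is at (318,201) as predicted.

drive_tool:
  motion:
    - [[-1, -0.5, 20], [0, 0, 0]]
    - [[0, 0, 40], [0, 0, 0]]
    - [[0, 0, 40], [0, 0, 0]]
    - [[0, 0, 30], [0, 0, 0]]
    - [[0, 0, 0], [0, 0, 0]]

```text
time_s: 23.1
position: [0.6502, 0.0288, 0.0889]
tcp_rot: [[-1.0, -0.0, -0.01], [-0.0, 1.0, 0.001], [0.01, 0.001, -1.0]]
force: [-1.2, 0.3, -0.8]
opening: 0.289
grasp_force: 30.0
```

drive_tool:
  motion:
    - [[0, 0, 0], [0, 0, 0]]
    - [[0, 0, 0], [0, 0, 0]]
    - [[0, 0, 15], [0, 0, 0]]
    - [[0, 0, 10], [0, 0, 0]]
    - [[0, 0, 5], [0, 0, 0]]

```text
time_s: 23.6
position: [0.6534, 0.0285, 0.0625]
tcp_rot: [[-1.0, -0.0, -0.002], [-0.0, 1.0, 0.0], [0.002, 0.0, -1.0]]
force: [-0.4, -0.4, -1.3]
opening: 0.289
grasp_force: 30.0
```

drive_tool:
  motion:
    - [[0, 0, 0], [0, 0, 0]]
    - [[0, 0, 0], [0, 0, 0]]
    - [[0, 0, 0], [0, 0, 0]]
    - [[0, 0, 0], [0, 0, 0]]
    - [[0, 0, 0], [0, 0, 0]]

```text
time_s: 24.1
position: [0.6544, 0.0284, 0.0639]
tcp_rot: [[-1.0, -0.0, 0.001], [-0.0, 1.0, -0.0], [-0.001, -0.0, -1.0]]
force: [-0.8, -0.6, -0.4]
opening: 0.291
grasp_force: 30.0
```

drive_tool:
  motion:
    - [[1, 0, 3], [0, 0, 0]]
    - [[0, 0, 3], [0, 0, 0]]
    - [[0, 0, 3], [0, 0, 0]]
    - [[0, 0, 0], [0, 0, 0]]
    - [[0, 0, 0], [0, 0, 0]]

```text
time_s: 24.6
position: [0.6531, 0.0284, 0.0546]
tcp_rot: [[-1.0, -0.0, -0.0], [-0.0, 1.0, 0.0], [0.0, 0.0, -1.0]]
force: [-0.3, 0.8, 1.4]
opening: 0.293
grasp_force: 30.0
```

drive_tool:
  motion:
    - [[0, 0, 0], [0, 0, 0]]
    - [[0, 0, 0], [0, 0, 0]]
    - [[0, 0, 0], [0, 0, 0]]

```text
time_s: 24.9
position: [0.6531, 0.0284, 0.0545]
tcp_rot: [[-1.0, -0.0, -0.0], [-0.0, 1.0, 0.0], [0.0, 0.0, -1.0]]
force: [-0.4, 0.4, 2.2]
opening: 0.289
grasp_force: 30.0
```

drive_tool:
  motion:
    - [[0, 0, 0], [0, 0, 0]]
    - [[0, 0, 0], [0, 0, 0]]
    - [[0, 0, 0], [0, 0, 0]]
    - [[0, 0, 0], [0, 0, 0]]
    - [[0, 0, 0], [0, 0, 0]]
  gripper: 0.65

```text
time_s: 25.4
position: [0.6531, 0.0284, 0.0545]
tcp_rot: [[-1.0, -0.0, -0.0], [-0.0, 1.0, -0.0], [0.0, -0.0, -1.0]]
force: [-0.5, -0.4, -0.4]
opening: 0.618
grasp_force: 0.0
```

drive_tool:
  motion:
    - [[0, 0, -20], [0, 0, 0]]
    - [[0, 0, -40], [0, 0, 0]]
    - [[0, 0, -45], [0, 0, 0]]
    - [[0, 0, -45], [0, 0, 0]]
    - [[0, 0, -25], [0, 0, 0]]

```text
time_s: 25.9
position: [0.6549, 0.0282, 0.2341]
tcp_rot: [[-1.0, -0.0, 0.007], [-0.0, 1.0, -0.001], [-0.007, -0.001, -1.0]]
force: [1.4, -0.3, -0.0]
opening: 0.647
grasp_force: 0.0
```

drive_tool:
  motion:
    - [[42, -21, 0], [0, 0, 0]]
    - [[42, -21, 0], [0, 0, 0]]
    - [[42, -21, 0], [0, 0, 0]]
    - [[42, -21, 0], [0, 0, 0]]
    - [[42, -21, 0], [0, 0, 0]]
  gripper: 0.85

```text
time_s: 26.4
position: [0.4414, -0.0771, 0.2297]
tcp_rot: [[-1.0, -0.001, 0.0], [-0.001, 1.0, -0.001], [-0.0, -0.001, -1.0]]
force: [-0.4, -0.6, 0.8]
opening: 0.845
grasp_force: 0.0
```

drive_tool:
  motion:
    - [[5, -3, 0], [0, 0, 0]]
    - [[0, 0, 0], [0, 0, 0]]
    - [[0, 0, 0], [0, 0, 0]]
    - [[0, 0, 0], [0, 0, 0]]
    - [[0, 0, 0], [0, 0, 0]]

```text
time_s: 26.9
position: [0.4394, -0.0793, 0.2295]
tcp_rot: [[-1.0, -0.002, 0.001], [-0.002, 1.0, -0.0], [-0.001, -0.0, -1.0]]
force: [-0.2, -0.6, 0.7]
opening: 0.852
grasp_force: 0.0
```

drive_tool:
  motion:
    - [[0, 0, 0], [0, 0, 0]]
    - [[0, 0, 0], [0, 0, 0]]

```text
time_s: 27.1
position: [0.4385, -0.0794, 0.2294]
tcp_rot: [[-1.0, -0.001, -0.0], [-0.001, 1.0, 0.0], [0.0, 0.0, -1.0]]
force: [1.5, 0.5, 0.3]
opening: 0.851
grasp_force: 0.0
```

Run:
```python
from h import *
st=read_state(); im=capture('wrist'); cv2.imwrite('pics/w8.png',im[:,:,::-1]); print(st['position'],st['qvel'].round(2))
C=cam('wrist',st); p=proj(C,(.438,-.0798,.08)).astype(int); print(p)
print(stamp(C,im,4,(p[0]-50,p[1]-65,p[0]+50,min(p[1]+60,290)),hmax=15,smin=142,vmax=255))
```

```text
[ 0.43853265 -0.07936757  0.22937369] [-0.24 -0.21  0.32 -0.03  0.02 -0.06]
[318 215]
(array([ 0.43711836, -0.07920795]), np.float64(0.027745883430560364), np.int32(1944))
```

drive_tool:
  motion:
    - [[0.5, 0, 20], [0, 0, 0]]
    - [[0, 0, 40], [0, 0, 0]]
    - [[0, 0, 35], [0, 0, 0]]
    - [[0, 0, 20], [0, 0, 0]]
    - [[0, 0, 0], [0, 0, 0]]

```text
time_s: 27.65
position: [0.4359, -0.0788, 0.1123]
tcp_rot: [[-1.0, -0.0, -0.006], [-0.0, 1.0, 0.003], [0.006, 0.003, -1.0]]
force: [-0.2, -0.6, -0.1]
opening: 0.848
grasp_force: 0.0
```

drive_tool:
  motion:
    - [[0, 0, 0], [0, 0, 0]]
    - [[0, 0, 25], [0, 0, 0]]
    - [[0, 0, 22], [0, 0, 0]]
    - [[0, 0, 10], [0, 0, 0]]
    - [[0, 0, 0], [0, 0, 0]]

```text
time_s: 28.15
position: [0.4378, -0.0797, 0.0576]
tcp_rot: [[-1.0, -0.0, -0.0], [-0.0, 1.0, 0.0], [0.0, 0.0, -1.0]]
force: [-0.6, 0.2, 0.6]
opening: 0.85
grasp_force: 0.0
```

drive_tool:
  motion:
    - [[0, 0, 0], [0, 0, 0]]
    - [[0, 0, 0], [0, 0, 0]]
    - [[0, 0, 0], [0, 0, 0]]
    - [[0, 0, 0], [0, 0, 0]]

```text
time_s: 28.55
position: [0.438, -0.0798, 0.0582]
tcp_rot: [[-1.0, -0.0, 0.001], [-0.0, 1.0, -0.001], [-0.001, -0.001, -1.0]]
force: [0.4, 0.6, 0.0]
opening: 0.851
grasp_force: 0.0
```

drive_tool:
  motion:
    - [[0, 0.5, 0], [0, 0, 0]]
    - [[0, 0, 0], [0, 0, 0]]
    - [[0, 0, 0], [0, 0, 0]]
    - [[0, 0, 0], [0, 0, 0]]
    - [[0, 0, 0], [0, 0, 0]]
  gripper: 0

```text
time_s: 29.05
position: [0.4376, -0.0791, 0.0575]
tcp_rot: [[-1.0, -0.0, -0.0], [-0.0, 1.0, 0.0], [0.0, 0.0, -1.0]]
force: [0.7, 0.1, 0.0]
opening: 0.481
grasp_force: 0.0
```

drive_tool:
  motion:
    - [[0, 0, 0], [0, 0, 0]]
    - [[0, 0, 0], [0, 0, 0]]
    - [[0, 0, 0], [0, 0, 0]]
    - [[0, 0, 0], [0, 0, 0]]
    - [[0, 0, 0], [0, 0, 0]]

```text
time_s: 29.55
position: [0.4376, -0.0791, 0.0575]
tcp_rot: [[-1.0, -0.0, -0.0], [-0.0, 1.0, 0.0], [0.0, 0.0, -1.0]]
force: [-0.1, 0.1, 0.0]
opening: 0.328
grasp_force: 30.0
```

drive_tool:
  motion:
    - [[0, 0, -15], [0, 0, 0]]
    - [[0, 0, -35], [0, 0, 0]]
    - [[0, 0, -45], [0, 0, 0]]
    - [[0, 0, -45], [0, 0, 0]]
    - [[0, 0, -35], [0, 0, 0]]

```text
time_s: 30.05
position: [0.4378, -0.0792, 0.235]
tcp_rot: [[-1.0, -0.0, 0.002], [-0.0, 1.0, -0.001], [-0.002, -0.001, -1.0]]
force: [0.7, -1.0, -0.2]
opening: 0.329
grasp_force: 30.0
```

drive_tool:
  motion:
    - [[-35, 31, 0], [0, 0, 0]]
    - [[-35, 31, 0], [0, 0, 0]]
    - [[-35, 31, 0], [0, 0, 0]]
    - [[-35, 31, 0], [0, 0, 0]]
    - [[-35, 31, 0], [0, 0, 0]]

```text
time_s: 30.55
position: [0.6133, 0.0774, 0.2322]
tcp_rot: [[-1.0, -0.0, -0.001], [-0.0, 1.0, -0.0], [0.001, -0.0, -1.0]]
force: [1.3, -1.3, -0.3]
opening: 0.325
grasp_force: 30.0
```

drive_tool:
  motion:
    - [[-35, 31, 0], [0, 0, 0]]
    - [[-10, 7, 0], [0, 0, 0]]
    - [[0, 0, 0], [0, 0, 0]]
    - [[0, 0, 0], [0, 0, 0]]
    - [[0, 0, 0], [0, 0, 0]]

```text
time_s: 31.05
position: [0.6563, 0.113, 0.2322]
tcp_rot: [[-1.0, 0.001, -0.002], [0.001, 1.0, -0.0], [0.002, -0.0, -1.0]]
force: [-0.4, -1.3, 0.1]
opening: 0.324
grasp_force: 30.0
```

drive_tool:
  motion:
    - [[0, 0, 0], [0, 0, 0]]
    - [[0, 0, 0], [0, 0, 0]]

```text
time_s: 31.25
position: [0.6571, 0.1131, 0.2329]
tcp_rot: [[-1.0, 0.001, -0.0], [0.001, 1.0, -0.0], [0.0, -0.0, -1.0]]
force: [-0.1, -0.3, -0.8]
opening: 0.323
grasp_force: 30.0
```

Run:
```python
from h import *
st=read_state(); im=capture('wrist'); cv2.imwrite('pics/w9.png',im[:,:,::-1]); print(st['position'],st['qvel'].round(2))
C=cam('wrist',st); print(proj(C,(.657,.1135,.011)))
```

```text
[0.65711703 0.11305621 0.23291323] [ 0.25  0.22 -0.49 -0.07  0.05 -0.05]
[319.18605682 197.24234793]
```

View pics/w9.png

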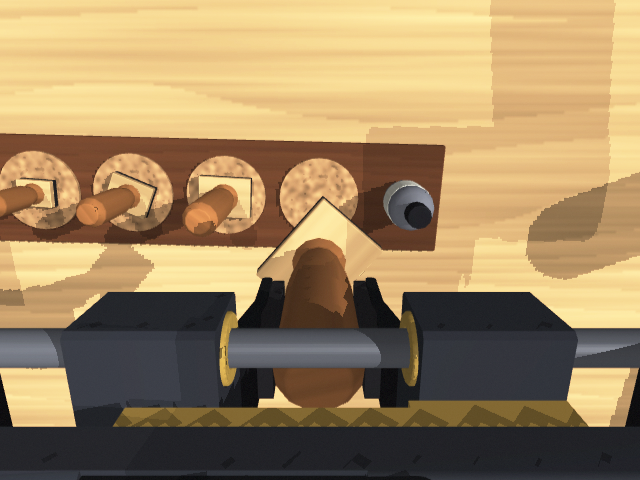

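Disc 4 is at (319,197) as predicted. Stamp 4's plate sits diagonally but fits on the disc, and the first three stamps stand centred.

drive_tool:
  motion:
    - [[0, 0, 20], [0, 0, 0]]
    - [[0, 0, 40], [0, 0, 0]]
    - [[0, 0, 40], [0, 0, 0]]
    - [[0, 0, 25], [0, 0, 0]]
    - [[0, 0, 0], [0, 0, 0]]

```text
time_s: 31.8
position: [0.6541, 0.1135, 0.1033]
tcp_rot: [[-1.0, 0.0, -0.009], [0.0, 1.0, -0.0], [0.009, -0.0, -1.0]]
force: [0.0, 0.3, 0.7]
opening: 0.326
grasp_force: 30.0
```

drive_tool:
  motion:
    - [[0, 0, 0], [0, 0, 0]]
    - [[0, 0, 0], [0, 0, 0]]
    - [[0, 0, 15], [0, 0, 0]]
    - [[0, 0, 10], [0, 0, 0]]
    - [[0, 0, 5], [0, 0, 0]]

```text
time_s: 32.3
position: [0.6567, 0.1139, 0.0763]
tcp_rot: [[-1.0, -0.0, -0.002], [-0.0, 1.0, 0.0], [0.002, 0.0, -1.0]]
force: [-0.5, -0.3, -0.6]
opening: 0.322
grasp_force: 30.0
```

drive_tool:
  motion:
    - [[0, 0, 0], [0, 0, 0]]
    - [[0, 0, 0], [0, 0, 0]]
    - [[0, 0, 0], [0, 0, 0]]
    - [[0, 0, 0], [0, 0, 0]]
    - [[0, 0, 0], [0, 0, 0]]

```text
time_s: 32.8
position: [0.6579, 0.1139, 0.0779]
tcp_rot: [[-1.0, -0.0, 0.001], [-0.0, 1.0, 0.0], [-0.001, 0.0, -1.0]]
force: [0.3, -0.4, -0.8]
opening: 0.32
grasp_force: 30.0
```

drive_tool:
  motion:
    - [[0.5, -0.4, 3], [0, 0, 0]]
    - [[0, 0, 3], [0, 0, 0]]
    - [[0, 0, 3], [0, 0, 0]]
    - [[0, 0, 0], [0, 0, 0]]
    - [[0, 0, 0], [0, 0, 0]]

```text
time_s: 33.3
position: [0.6571, 0.1135, 0.0686]
tcp_rot: [[-1.0, -0.0, -0.0], [-0.0, 1.0, -0.0], [0.0, -0.0, -1.0]]
force: [-1.1, 0.7, 0.6]
opening: 0.323
grasp_force: 30.0
```

drive_tool:
  motion:
    - [[0, 0, 0], [0, 0, 0]]
    - [[0, 0, 0], [0, 0, 0]]
    - [[0, 0, 0], [0, 0, 0]]

```text
time_s: 33.6
position: [0.6571, 0.1135, 0.0686]
tcp_rot: [[-1.0, -0.0, -0.0], [-0.0, 1.0, -0.0], [0.0, -0.0, -1.0]]
force: [-0.5, 1.5, 1.4]
opening: 0.325
grasp_force: 30.0
```

drive_tool:
  motion:
    - [[0, 0, 0], [0, 0, 0]]
    - [[0, 0, 0], [0, 0, 0]]
    - [[0, 0, 0], [0, 0, 0]]
    - [[0, 0, 0], [0, 0, 0]]
    - [[0, 0, 0], [0, 0, 0]]
  gripper: 0.7

```text
time_s: 34.1
position: [0.6571, 0.1135, 0.0685]
tcp_rot: [[-1.0, -0.0, -0.0], [-0.0, 1.0, 0.0], [0.0, 0.0, -1.0]]
force: [0.1, -0.2, -0.3]
opening: 0.658
grasp_force: 0.0
```

drive_tool:
  motion:
    - [[0, 0, -20], [0, 0, 0]]
    - [[0, 0, -40], [0, 0, 0]]
    - [[0, 0, -45], [0, 0, 0]]
    - [[0, 0, -45], [0, 0, 0]]
    - [[0, 0, -45], [0, 0, 0]]

```text
time_s: 34.6
position: [0.6568, 0.1135, 0.2653]
tcp_rot: [[-1.0, -0.0, -0.0], [-0.0, 1.0, 0.0], [0.0, 0.0, -1.0]]
force: [0.2, -0.2, -0.1]
opening: 0.7
grasp_force: 0.0
```

drive_tool:
  motion:
    - [[-5, -45, -30], [0, 0, 0]]
    - [[-5, -45, -30], [0, 0, 0]]
    - [[0, -30, -30], [0, 0, 0]]
    - [[0, 0, 0], [0, 0, 0]]
    - [[0, 0, 0], [0, 0, 0]]

```text
time_s: 35.1
position: [0.6663, 0.0002, 0.3492]
tcp_rot: [[-1.0, 0.001, 0.001], [0.001, 1.0, 0.001], [-0.001, 0.001, -1.0]]
force: [0.4, 1.1, -0.8]
opening: 0.702
grasp_force: 0.0
```

drive_tool:
  motion:
    - [[0, 0, 0], [0, 0, 0]]
    - [[0, 0, 0], [0, 0, 0]]
    - [[0, 0, 0], [0, 0, 0]]
    - [[0, 0, 0], [0, 0, 0]]

```text
time_s: 35.5
position: [0.6661, 0.0016, 0.3479]
tcp_rot: [[-1.0, -0.001, -0.002], [-0.001, 1.0, 0.0], [0.002, 0.0, -1.0]]
force: [0.1, 0.5, 0.8]
opening: 0.695
grasp_force: 0.0
```

Run:
```python
from h import *
st=read_state(); im=capture('wrist'); cv2.imwrite('pics/w10.png',im[:,:,::-1]); print(st['position'],st['qvel'].round(2))
C=cam('wrist',st)
for n,p in enumerate(((.650,-.1412),(.6523,-.0563),(.6547,.0286),(.657,.1135)),1):
    q=proj(C,(*p,.011+HT[n][0]*.75)).astype(int); x0=max(q[0]-35,0)
    print(n,proj(C,(*p,.011)).round(),q,stamp(C,im,n,(x0,max(q[1]-30,0),q[0]+35,min(q[1]+35,288)),z0=.011,hmax=15,smin=142,vmax=255))
```

```text
[0.66606977 0.00162718 0.34789827] [-0.24 -0.32 -0.33 -0.1   0.01  0.08]
1 [196. 165.] [183 170] (array([ 0.67013722, -0.16765879]), np.float64(0.03932130466427164), np.int32(1449))
2 [269. 167.] [262 174] (array([ 0.67639815, -0.08167584]), np.float64(0.044188436579642665), np.int32(1652))
3 [342. 169.] [345 178] (array([0.6805418 , 0.03212306]), np.float64(0.0693769712141839), np.int32(1547))
4 [414. 171.] [432 182] (array([0.6636026 , 0.13511314]), np.float64(0.05672947057158906), np.int32(2997))
```

View pics/w10.png

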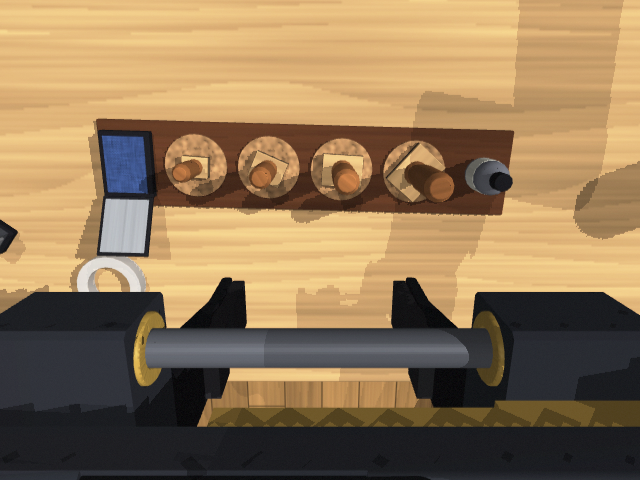

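All four stamps stand upright on their discs in order, left to right: 1 at (195,166), 2 at (269,168), 3 at (343,170) and 4 at (415,172). Each plate is concentric with its disc. My automatic check picked up the brown tray, so I'm judging by the plates. The pad and bottle look undisturbed, and the gripper is clear.

```bash
python3 -c "from rig import *; print(hand_in())"
```

```text
the job is handed in; nothing more can be done
None
```

The four stamps stand upright and centred on their discs, shortest next to the ink pad and tallest next to the bottle; the pad and bottle look unmoved, and the job was handed in at about 36 s (final check by eye from the wrist camera).

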